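# Open the push-and-turn cap of the descaler jug

## Robot

A 6-joint arm with a two-finger parallel gripper is mounted at the origin on the work surface. World frame = base frame: x ahead of the robot, y to its left, z up, the work surface at z = 0. Lengths are in mm, angles in rad, forces in N, time in s.
With the tool pointing down it reaches from about 300 to 1000 mm from the base axis. Payload 5.1 kg.
Tool frame: the origin (TCP) lies at the very end of the fingers, on their centre line; the grasp point (between the pads) lies 19 mm behind it; z points along the fingers, y is the line along which they close (so a half turn about z gives the same grasp; the last joint's range is limited). The gripper opens to 95 mm and grips with 3 to 60 N. Pads are 20 mm wide; open, the fingers measure 119 mm over their backs; the gripper's body (75 mm by 180 mm) begins 59 mm behind the grasp point.
Start: joints at [1.027, 0.124, 1.65, -0, 1.367, -0.083], TCP at [289.05, 582.181, 214.656] pointing down, gripper open.
Joint ranges: [-2.61, 2.61], [-1.02, 2.33], [0.03, 2.71], [-1.35, 4.49], [0.32, 2.68], [-2.91, 2.91]. Speed limits (rad/s): [2.57, 2.57, 3.14, 3.14, 3.14, 3.14].

## Interface

Orientations are given as a unit quaternion [x, y, z, w].
In Python, from workcell import get_obs, grab_frame, close_job gives the robot as it stands.
- The arm moves only by the tool jog_arm, never from a script. Its argument "deltas" is a list of rows, each an object of numbers: "grip": the opening, from 0 (shut) to 1 (fully open); "dx", "dy", "dz": the shift along the tool's x, y, z as a fraction of full scale; "yaw": the turn about the tool's z as a fraction of full scale. A call has 1 to 20 rows; each row shifts and turns the commanded pose from where the row before left it, along the tool's axes as they then stand; what a row does not reach is not made up. Full scale, the value 1, is 0.02 m for a shift and 0.12 rad for a turn. A row lasts 1/12 s, in which the tool goes at most 41.7 mm and 7.16 degrees, less where a joint would pass 70% of its speed; a pose out of reach is approached as far as the arm can. A call with a number of a shift or a turn outside -1 to 1 is refused whole. A call with a gripper value outside its range is refused whole. The fingers move at their own pace and stop on an object; "force" is the grip in N (left out, the last holds). Time passes only in rows, so rows that do not move let the fingers close. It gives the time, the measured TCP pose, the force, the opening and the grip force at its end, in the units of the state.
- get_obs(): the state, without advancing time (a new reading comes with each control period).
- grab_frame(name): name is "side" or "top" or "wrist"; returns a dict with "pixels" (400x640x3 uint8, red, green, blue), "fx", "fy", "cx", "cy" (pixels), "xyz" and "rotation" of the camera in the world. Camera axes: x right, y up, looking along -z (the intrinsics and any distortion apply to the point x, -y, -z); pixel columns grow to the right and rows downward; lengths in mm; the calibration is good to about 2 mm. A picture is of the moment at which its call begins. There is no depth.
- close_job(): hands the job in; it is judged then, once.
The state is a dict: "time_s": time; "joint_positions": joint angles; "qvel": joint speeds; "effort": joint torques, N m; "ee_pos": TCP position; "tcp_rot": TCP orientation; "wrist_force": force on the tool from outside, world axes, zero at the start; "ft_torque": the same for the moment, N m; "opening": finger opening in mm; "finger_force": force on a finger pad.
Only numpy, scipy, OpenCV 4.12 (cv2) and the standard library are available. Lean on these libraries where they do the work, as an engineer would, in place of code of your own. Each camera call takes 0.05 s, during which the arm holds its last target. There are 200 camera calls.

## Task

The descaler for the teapot is wanted: take the thin dosing cup off the top of the jug's cap and stand it softly on the low slatted bamboo tray, mouth down as it was, squeezing it only lightly. Then grip the jug's safety cap gently, press it down, keep it pressed while you turn it anticlockwise (seen from above) until it is free, lift it straight up and finish still holding it, level, well clear above the jug's mouth; do not let go of it or put it down. Leave the teapot and the glasses where they are.

Things in the scene. Friction and masses are not known exactly. Their poses are not given: they have to be found in the camera images.
- cup_center (a point): Thin grey plastic dosing cup, straight and round, mouth down over the jug's cap: 60 mm outside diameter, 40 mm high, 30 g. Its closed top (4 mm thick) rests on the cap's top, 2.5 mm play around: raise it 45 mm or more before going sideways. Point: its centre, half-way up; z up. It cracks if each finger squeezes with over 60 N (20 to 40 N is right), if pushed down with over 40 N, or if dropped.
- cap_center (a point): The jug's push-and-turn cap under the cup: round, ribbed, white plastic, 48 mm diameter, 40 mm high, 30 g. Point: its centre, half-way up; its x lies along the jug's x within 5 degrees while locked. Grip two opposite sides, half-way up to 8 mm higher, with 25 to 40 N; it cracks above 60 N from each finger. Once the cup is off nothing is within 35 mm of it sideways.
- cap_top (a point): Centre of the cap's top. Up, the cap is locked: it has a few degrees of play and does not lift. Held down by 4.5 to 6.5 mm it turns anticlockwise seen from above; past about 50 degrees it needs no more pressing, and anywhere from 55 to 130 degrees from where it stood it lifts straight off (aim at 80).
- jug_mouth (a point): Top of the neck of the white descaler jug, on its axis, 136 mm above the counter. Jug 84 mm diameter up to 88 mm, sloping shoulder to 108 mm, neck with bayonet tracks 39 mm across. It is held fast in a screwed-down bamboo block 110 x 110 x 30 mm: it cannot turn or lift. With the cap locked on, the cap's centre is 10 mm above this point and the cup's centre 14 mm.
- insert (a joint): How far the springy insert in the jug's mouth is pressed down by the cap, in m: 0 with the cap locked, 0.0045 to 0.007 while pressed, about -0.001 when free. It pushes up with about 4 N at 0 and 8 N at 0.007, where the cap stops hard.
- tray_top (a point): Low slatted bamboo tray, fixed, 180 mm (its x) by 176 mm (its y), 20 mm high: seven flat slats 20 mm wide with 6 mm gaps. The point is the centre of its upper face. It and the jug stand left and right of the glasses, either way round.
- teapot: Bystander: porcelain teapot with lid, 120 wide, 118 high, at the far side of the counter (mm); origin at the centre of its underside.
- tumbler_a: Bystander: glass tumbler, 66 diameter, 100 high, in the middle between jug and tray, the nearer one (mm); origin at the centre of its underside.
- tumbler_b: Bystander: glass tumbler, 66 diameter, 100 high, in the middle, the farther one (mm); origin at the centre of its underside.
Things that resemble listed ones, but are neither listed nor needed, are in the scene too. What is shaped like the part that bears cup_center but purple is not meant.

How it is judged (in metres and radians):
On the way, in this order (a step that is already met when the one before it is completed fails the run):
1. the dosing cup stands mouth down on the tray, let go (x of cup_center in the frame of tray_top between -0.085 and 0.085 m and y of cup_center in the frame of tray_top between -0.085 and 0.085 m and z of cup_center in the frame of tray_top between 0.016 and 0.024 m and angle between cup_center's own z axis and vertical below 0.1 rad and contact force between the fingers and cup below 0.1 N and linear speed of cup below 0.02 m/s), for 0.2 s.
2. the cap is pressed down (value of joint insert above 0.0035 m and angle between the x axis of cap_center and the x axis of jug_mouth, either way round below 0.4 rad), for 0.1 s.
3. the cap is turned free while on the jug (angle between the x axis of cap_center and the x axis of jug_mouth, either way round above 0.7 rad and z of cap_center in the frame of jug_mouth below 0.02 m and horizontal distance between cap_center and jug_mouth below 0.006 m), for 0.1 s.
At the end, for the whole second after the job is handed in: The fingers hold the cap still, level within 17 degrees, its centre 40 to 250 mm above the jug's neck and within 50 mm of its axis, not touching the jug; the dosing cup rests mouth down on the tray, let go, its centre within 85 mm of the tray's in x and y (all of step 1 and z of cap_center in the frame of jug_mouth between 0.04 and 0.25 m and horizontal distance between cap_center and jug_mouth below 0.05 m and angle between cap_center's own z axis and vertical below 0.3 rad and contact force between the fingers and cap above 2 N and contact force between jug and cap below 0.1 N and linear speed of cap below 0.03 m/s); the arm keeps its last pose, push and grip.
It fails at once if the dosing cup is squeezed with more than 60 N by each finger (120 N in all) (contact force between the fingers and cup above 120 N).
It fails at once if the dosing cup is pushed hard on the tray (contact force between tray and cup above 40 N).
It fails at once if the dosing cup is dropped: it falls free of the fingers, faster than 0.5 m/s (contact force between the fingers and cup below 0.1 N and linear speed of cup above 0.5 m/s).
It fails at once if the cap is squeezed with more than 60 N by each finger (120 N in all) (contact force between the fingers and cap above 120 N).
It fails at once if a bystander is moved by more than 30 mm or tipped (distance of any of teapot, tumbler_a, tumbler_b from where it was at the start of the episode above 0.03 m or angle between any of teapot, tumbler_a, tumbler_b's own z axis and vertical above 0.3 rad).
It also fails if it takes over 61 s, if anything falls off the work surface, if the arm or the gripper's body presses on something with over 40 N, if the wrist force passes 120 N, or if a joint passes its speed limit or range.

## Working session

There is one attempt and no reset: what is moved stays moved. The work goes in short steps, Python scripts to look and compute and a tool call to move; the robot and the scene stay as the last step left them, time stands still between calls to the robot, and variables do not carry over. Pictures are saved under pics/ and viewed, at most 10 in all, crops included, and the job is handed in when it is done.

Besides the shell and the picture viewer there is one more tool, called after ">>>" as name([rows], argument=value, ...), one row to a line, values as JSON. jog_arm: Moves the arm, as the interface text tells. Shift numbers are shares of 0.02 m and turn numbers shares of 0.12 rad, none past 1 either way. Its arguments: {"type":"object","properties":{"deltas":{"type":"array"},"force":{"type":"number"}},"required":["deltas"]}

```bash
mkdir -p pics
cat > h.py <<'E'
import numpy as np, cv2, pickle
from workcell import get_obs, grab_frame
def shot(n,f):
    d=grab_frame(n); cv2.imwrite(f'pics/{f}.png',d['pixels'][:,:,::-1]); pickle.dump(d,open(f'pics/{f}.pkl','wb')); return d
def load(f): return pickle.load(open(f'pics/{f}.pkl','rb'))
def ray(d,u,v):
    r=np.array([(u-d['cx'])/d['fx'],-(v-d['cy'])/d['fy'],-1.]); return np.array(d['xyz']),np.array(d['rotation']).reshape(3,3)@r
def onz(d,u,v,z):
    o,r=ray(d,u,v); return o+r*(z-o[2])/r[2]
def proj(d,p):
    c=np.array(d['rotation']).reshape(3,3).T@(np.array(p)-d['xyz']); return d['cx']-d['fx']*c[0]/c[2], d['cy']+d['fy']*c[1]/c[2]
E
python3 - <<'E'
from h import *
a=shot('top','top0');b=shot('side','side0')
for d in(a,b): print({k:v for k,v in d.items() if k!='pixels'})
print(get_obs())
E
```

```text
{'fx': 504.551954714455, 'fy': 504.551954714455, 'cx': 322.40403632346414, 'cy': 202.78793402287448, 'xyz': array([ 378.18169034,   60.64053752, 1238.92599873]), 'rotation': array([ 0.05743543, -0.06454215, -0.69505426,  0.7137472 ])}
{'fx': 421.91421799176993, 'fy': 421.91421799176993, 'cx': 320.96297753615096, 'cy': 202.77987604752187, 'xyz': array([  34.91218658, -675.9370688 ,  649.21198586]), 'rotation': array([ 0.48189527, -0.14595516, -0.26694887,  0.82171305])}
{'time_s': 0.1, 'joint_positions': array([ 1.02738673e+00,  1.24399867e-01,  1.65152501e+00,  2.93212752e-05,
        1.36747219e+00, -8.26189393e-02]), 'qvel': array([ 0.0002017 , -0.00072426, -0.00093984,  0.00068022,  0.00172544,
       -0.00105871]), 'effort': array([ 3.16767046e-04, -4.18881190e+01, -3.61096394e+01,  7.77320308e-02,
        4.61818208e-02, -6.71151020e-05]), 'ee_pos': array([288.76166831, 581.70354543, 213.5432048 ]), 'tcp_rot': array([ 2.28365224e-01,  9.73575118e-01, -8.53946061e-04, -2.91472452e-04]), 'wrist_force': array([-0.0526729, -0.2543102,  0.403927 ]), 'ft_torque': array([0.04066432, 0.01843132, 0.02345729]), 'finger_force': 0.0, 'opening': 95.40629635136547}
```

View pics/top0.png

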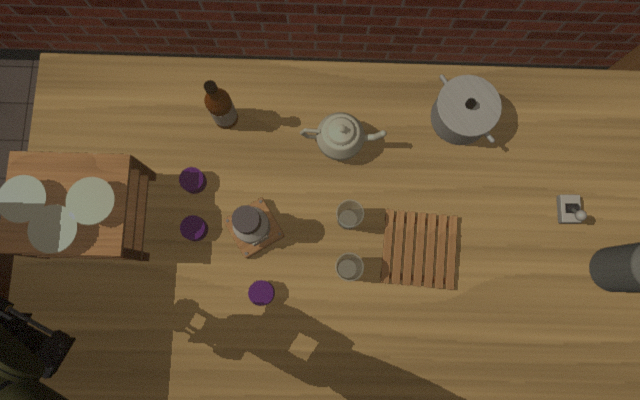

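View pics/side0.png

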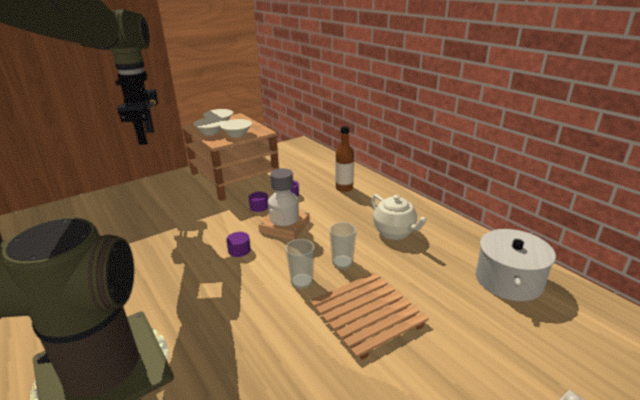

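```bash
sed -i 's/np.array(d\[.rotation.\]).reshape(3,3)/Rotation.from_quat(d["rotation"]).as_matrix()/; 1a from scipy.spatial.transform import Rotation' h.py
python3 - <<'E'
from h import *
a=load('top0');b=load('side0')
for n,u,v,z in [('cup',249,222,170),('tray',420,250,20),('tumA',350,267,100),('tumB',350,215,100),('tea',340,133,100),('purp',261,292,40),('p2',194,228,40)]:
    print(n,onz(a,u,v,z).round())
for n,u,v,z in [('cup',282,174,170),('tray',370,313,20),('tumA',300,248,100),('tumB',343,230,100)]:
    print('side',n,onz(b,u,v,z).round())
i=a['pixels'][180:280,190:300]; j=b['pixels'][150:250,230:340]
cv2.imwrite('pics/c.png',np.hstack([cv2.resize(x,(400,364),interpolation=2) for x in(i,j)])[:,:,::-1])
E
```

```text
cup [519. 208. 170.]
tray [ 482. -188.   20.]
tumA [433. -14. 100.]
tumB [550. -12. 100.]
tea [745.  15. 100.]
purp [372. 189.  40.]
p2 [518. 356.  40.]
side cup [525. 205. 170.]
side tray [ 483. -202.   20.]
side tumA [433. -18. 100.]
side tumB [555. -18. 100.]
```

View pics/c.png

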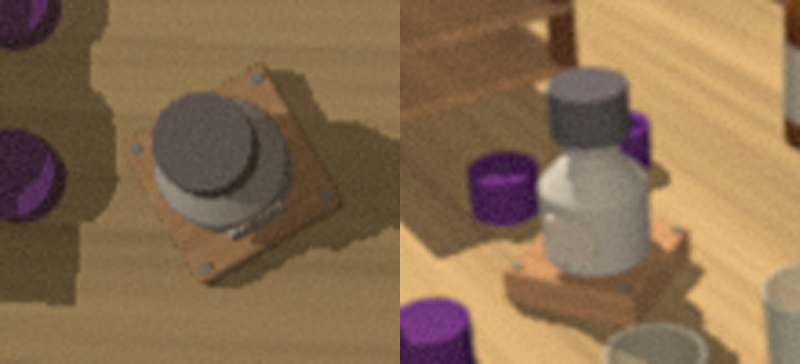

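Candidates for the cup: grey at top-view (247,220) on the jug, purple at (192,180), (194,228) and (261,292). The grey one fits, since it sits on the jug and isn't purple, and the crop confirms it. Next I approach above it, yawed so that tool x = world +y and tool y = world +x.

>>> jog_arm([
  {"yaw": 1,"dz": -0.25,"grip": 1},
  {"yaw": 1,"dz": -0.25},
  {"yaw": 1,"dz": -0.25},
  {"yaw": 1,"dz": -0.25},
  {"yaw": 1,"dz": -0.25},
  {"yaw": 1,"dz": -0.25},
  {"yaw": 1,"dz": -0.25},
  {"yaw": 1,"dz": -0.25},
  {"yaw": 1,"dz": -0.25},
  {"yaw": 0.26,"dz": -0.25},
  {},
  {},
], force=30)

```text
validation failed for argument at $.de...
```

>>> jog_arm([
  {"dx": -1,"dy": 0.4},
  {"dx": -1,"dy": 0.4},
  {"dx": -1,"dy": 0.4},
  {"dx": -1,"dy": 0.4},
  {"dx": -1,"dy": 0.6},
  {"dx": -1,"dy": 0.6},
  {"dx": -1,"dy": 0.6},
  {"dx": -1,"dy": 0.6},
  {"dx": -1,"dy": 0.6},
  {"dx": -1,"dy": 0.6},
  {"dx": -1,"dy": 0.6},
  {"dx": -1,"dy": 0.6},
  {"dx": -1,"dy": 0.8},
  {"dx": -1,"dy": 0.8},
  {"dx": -1,"dy": 0.8},
  {"dx": -1,"dy": 0.8},
  {"dx": -1,"dy": 0.8},
  {"dx": -1,"dy": 0.8},
  {"dx": -0.5,"dy": 0.5},
  {},
])

```text
validation failed for argument at $.de...
```

Run:
```python
from h import *
w=shot('wrist','w1');t=shot('top','top1');s=shot('side','side1')
print({k:v for k,v in w.items() if k!='pixels'}); o=get_obs();print(o['ee_pos'],o['tcp_rot'],o['joint_positions'])
print(proj(w,[525,210,170]))
```

```text
{'fx': 355.3800412754514, 'fy': 355.3800412754514, 'cx': 323.55490316475993, 'cy': 193.46607197418132, 'xyz': array([222.79409044, 614.52067309, 383.7627944 ]), 'rotation': array([-0.11380045, -0.06898337,  0.52269715,  0.84206796])}
[288.93008622 581.93826639 214.05004586] [ 2.28396554e-01  9.73568078e-01 -4.38364786e-04 -1.38892844e-04] [ 1.02736705e+00  1.24154569e-01  1.65093635e+00 -5.78653326e-06
  1.36742141e+00 -8.25672899e-02]
(np.float64(75.08597150069849), np.float64(605.9208796335329))
```

View pics/w1.png

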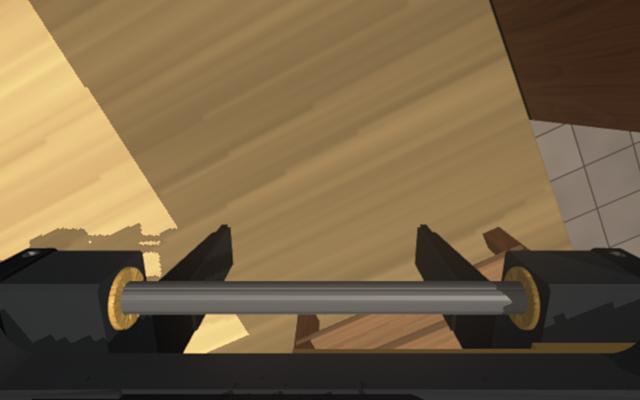

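The moves were refused, so the arm hasn't moved. The wrist view shows only bare counter and the fingers. I'll retry with complete rows, in case every field is required.

>>> jog_arm([
  {"dx": 0,"dy": 0,"dz": -0.5,"yaw": 1,"grip": 1},
  {"dx": 0,"dy": 0,"dz": -0.5,"yaw": 1,"grip": 1},
  {"dx": 0,"dy": 0,"dz": -0.5,"yaw": 1,"grip": 1},
  {"dx": 0,"dy": 0,"dz": -0.5,"yaw": 1,"grip": 1},
  {"dx": 0,"dy": 0,"dz": -0.5,"yaw": 1,"grip": 1},
  {"dx": 0,"dy": 0,"dz": 0,"yaw": 1,"grip": 1},
  {"dx": 0,"dy": 0,"dz": 0,"yaw": 1,"grip": 1},
  {"dx": 0,"dy": 0,"dz": 0,"yaw": 1,"grip": 1},
  {"dx": 0,"dy": 0,"dz": 0,"yaw": 1,"grip": 1},
  {"dx": 0,"dy": 0,"dz": 0,"yaw": 0.26,"grip": 1},
  {"dx": 0,"dy": 0,"dz": 0,"yaw": 0,"grip": 1},
], force=30)

```text
time_s: 1.17
ee_pos: [289.0, 582.1, 264.4]
tcp_rot: [0.708, 0.707, -0.0, 0.0]
wrist_force: [-0.0, 0.1, -0.1]
opening: 94.9
finger_force: 0.0
```

>>> jog_arm([
  {"dx": -1,"dy": 0.4,"dz": 0,"yaw": 0,"grip": 1},
  {"dx": -1,"dy": 0.4,"dz": 0,"yaw": 0,"grip": 1},
  {"dx": -1,"dy": 0.4,"dz": 0,"yaw": 0,"grip": 1},
  {"dx": -1,"dy": 0.4,"dz": 0,"yaw": 0,"grip": 1},
  {"dx": -1,"dy": 0.6,"dz": 0,"yaw": 0,"grip": 1},
  {"dx": -1,"dy": 0.6,"dz": 0,"yaw": 0,"grip": 1},
  {"dx": -1,"dy": 0.6,"dz": 0,"yaw": 0,"grip": 1},
  {"dx": -1,"dy": 0.6,"dz": 0,"yaw": 0,"grip": 1},
  {"dx": -1,"dy": 0.6,"dz": 0,"yaw": 0,"grip": 1},
  {"dx": -1,"dy": 0.6,"dz": 0,"yaw": 0,"grip": 1},
  {"dx": -1,"dy": 0.6,"dz": 0,"yaw": 0,"grip": 1},
  {"dx": -1,"dy": 0.6,"dz": 0,"yaw": 0,"grip": 1},
  {"dx": -1,"dy": 0.8,"dz": 0,"yaw": 0,"grip": 1},
  {"dx": -1,"dy": 0.8,"dz": 0,"yaw": 0,"grip": 1},
  {"dx": -1,"dy": 0.8,"dz": 0,"yaw": 0,"grip": 1},
  {"dx": -1,"dy": 0.8,"dz": 0,"yaw": 0,"grip": 1},
  {"dx": -1,"dy": 0.8,"dz": 0,"yaw": 0,"grip": 1},
  {"dx": -1,"dy": 0.8,"dz": 0,"yaw": 0,"grip": 1},
  {"dx": -0.5,"dy": 0.4,"dz": 0,"yaw": 0,"grip": 1},
  {"dx": 0,"dy": 0,"dz": 0,"yaw": 0,"grip": 1},
])

```text
time_s: 2.83
ee_pos: [521.7, 210.2, 264.4]
tcp_rot: [0.708, 0.706, -0.0, 0.0]
wrist_force: [0.1, 1.0, -0.5]
opening: 95.2
finger_force: 0.0
```

Run:
```python
from h import *
w=shot('wrist','w2')
print({k:v for k,v in w.items() if k!='pixels'}); o=get_obs();print(o['ee_pos'],o['joint_positions'])
print(proj(w,[525,210,170]))
```

```text
{'fx': 355.3800412754514, 'fy': 355.3800412754514, 'cx': 323.55490316475993, 'cy': 193.46607197418132, 'xyz': array([522.65723437, 284.28627275, 434.656497  ]), 'rotation': array([-0.13410341,  0.00107134, -0.00134871,  0.99096585])}
[520.82553253 211.44083075 264.46778156] [ 2.89832402e-01 -9.66327389e-02  1.78969109e+00  6.01497555e-04
  1.44912610e+00  2.92439453e-01]
(np.float64(327.47088562680943), np.float64(195.10331432798844))
```

View pics/w2.png

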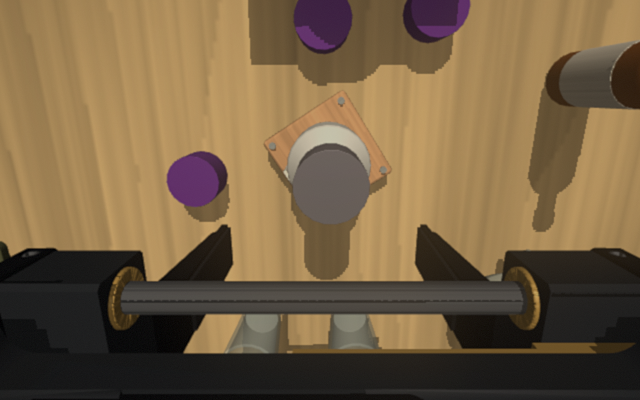

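The wrist view shows the grey cup's top disc, centred at about (330,185). I'll project its visible rim onto z = 170 and fit a circle.

Run:
```python
from h import *
from scipy.optimize import least_squares
def fit(name,roi,sel):
    d=load(name);p=d['pixels'];h=cv2.cvtColor(p,cv2.COLOR_RGB2HSV)
    m=((h[...,1]<60)&(h[...,2]<135)).astype('uint8'); k=np.zeros_like(m);y0,y1,x0,x1=roi;k[y0:y1,x0:x1]=m[y0:y1,x0:x1]
    k=cv2.morphologyEx(k,cv2.MORPH_OPEN,np.ones((3,3)))
    c=max(cv2.findContours(k,0,cv2.CHAIN_APPROX_NONE)[0],key=cv2.contourArea)[:,0]
    print(name,cv2.boundingRect(c),cv2.minEnclosingCircle(c))
    c=c[sel(c)]; q=np.array([onz(d,u,v,170)[:2] for u,v in c])
    for R in (None,30):
        f=(lambda t:np.hypot(*(q-t[:2]).T)-(R or t[2]))
        r=least_squares(f,[525,210,30],loss='soft_l1'); print(r.x.round(1),len(q),np.abs(r.fun).mean().round(2))
fit('w2',(110,240,270,400),lambda c:c[:,1]>190)
fit('top0',(190,260,220,280),lambda c:(c[:,0]-247)+(c[:,1]-220)<0)
fit('side0',(150,215,260,310),lambda c:c[:,1]<174)
```

```text
w2 (290, 143, 79, 81) ((330.2017517089844, 183.11402893066406), 40.53101348876953)
[527.4 215.8  28.9] 98 0.2
[527.4 217.2  30. ] 98 0.41
top0 (232, 206, 36, 37) ((248.7604217529297, 223.3958282470703), 19.081214904785156)
[524.4 214.7  29.5] 42 0.66
[524.  214.3  30. ] 42 0.7
side0 (271, 169, 27, 46) ((285.0, 192.0), 25.060028076171875)
[524.4 211.5  27.5] 23 1.25
[522.1 209.7  30. ] 23 1.36
```

>>> jog_arm([
  {"dx": 0.15,"dy": 0.25,"dz": 0.5,"yaw": 0,"grip": 1},
  {"dx": 0,"dy": 0,"dz": 0.8,"yaw": 0,"grip": 1},
  {"dx": 0,"dy": 0,"dz": 0.8,"yaw": 0,"grip": 1},
  {"dx": 0,"dy": 0,"dz": 0.8,"yaw": 0,"grip": 1},
  {"dx": 0,"dy": 0,"dz": 0.8,"yaw": 0,"grip": 1},
  {"dx": 0,"dy": 0,"dz": 0.8,"yaw": 0,"grip": 1},
  {"dx": 0,"dy": 0,"dz": 0.8,"yaw": 0,"grip": 1},
  {"dx": 0,"dy": 0,"dz": 0.5,"yaw": 0,"grip": 1},
  {"dx": 0,"dy": 0,"dz": 0.37,"yaw": 0,"grip": 1},
  {"dx": 0,"dy": 0,"dz": 0,"yaw": 0,"grip": 1},
  {"dx": 0,"dy": 0,"dz": 0,"yaw": 0,"grip": 1},
], force=25)

```text
time_s: 3.8
ee_pos: [525.4, 215.4, 141.2]
tcp_rot: [0.707, 0.707, -0.0, -0.0]
wrist_force: [-1.2, -0.9, 0.4]
opening: 94.9
finger_force: 0.0
```

>>> jog_arm([
  {"dx": 0,"dy": 0,"dz": 0,"yaw": 0,"grip": 0.8},
  {"dx": 0,"dy": 0,"dz": 0,"yaw": 0,"grip": 0.75},
  {"dx": 0,"dy": 0,"dz": 0,"yaw": 0,"grip": 0.7},
  {"dx": 0,"dy": 0,"dz": 0,"yaw": 0,"grip": 0.66},
  {"dx": 0,"dy": 0,"dz": 0,"yaw": 0,"grip": 0.62},
  {"dx": 0,"dy": 0,"dz": 0,"yaw": 0,"grip": 0.58},
  {"dx": 0,"dy": 0,"dz": 0,"yaw": 0,"grip": 0.5},
  {"dx": 0,"dy": 0,"dz": 0,"yaw": 0,"grip": 0.4},
  {"dx": 0,"dy": 0,"dz": 0,"yaw": 0,"grip": 0.4},
  {"dx": 0,"dy": 0,"dz": 0,"yaw": 0,"grip": 0.4},
])

```text
time_s: 4.63
ee_pos: [525.8, 214.9, 141.5]
tcp_rot: [0.708, 0.707, 0.0, 0.0]
wrist_force: [0.0, 0.1, 2.3]
opening: 60.1
finger_force: 25.0
```

>>> jog_arm([
  {"dx": 0,"dy": 0,"dz": -0.2,"yaw": 0,"grip": 0.4},
  {"dx": 0,"dy": 0,"dz": -0.3,"yaw": 0,"grip": 0.4},
  {"dx": 0,"dy": 0,"dz": -0.5,"yaw": 0,"grip": 0.4},
  {"dx": 0,"dy": 0,"dz": -0.5,"yaw": 0,"grip": 0.4},
  {"dx": 0,"dy": 0,"dz": -0.5,"yaw": 0,"grip": 0.4},
  {"dx": 0,"dy": 0,"dz": -0.5,"yaw": 0,"grip": 0.4},
  {"dx": 0,"dy": 0,"dz": -0.5,"yaw": 0,"grip": 0.4},
  {"dx": 0,"dy": 0,"dz": -0.5,"yaw": 0,"grip": 0.4},
  {"dx": 0,"dy": 0,"dz": 0,"yaw": 0,"grip": 0.4},
  {"dx": 0,"dy": 0,"dz": 0,"yaw": 0,"grip": 0.4},
])

```text
time_s: 5.47
ee_pos: [526.1, 215.0, 212.4]
tcp_rot: [0.708, 0.707, 0.001, 0.0]
wrist_force: [0.6, -0.5, -0.2]
opening: 60.1
finger_force: 25.0
```

Run:
```python
from h import *
from scipy.optimize import least_squares
d=load('top0');p=d['pixels'];h=cv2.cvtColor(p,cv2.COLOR_RGB2HSV)
m=((h[...,0]<13)&(h[...,1]>100)).astype('uint8');m[:,:375]=0;m[:,475:]=0;m[:200]=0;m[300:]=0
m=cv2.morphologyEx(m,cv2.MORPH_OPEN,np.ones((3,3)))
pts=cv2.findNonZero(m);print(cv2.boundingRect(pts)); r=cv2.minAreaRect(pts);print(r)
print(onz(d,*r[0],20), [onz(d,*c,20).round() for c in cv2.boxPoints(r)])
# after lift: side view cap
s=shot('side','side2');t=shot('top','top2');print(get_obs()['ee_pos'],get_obs()['opening'],get_obs()['finger_force'])
c=s['pixels'][90:260,220:390];e=t['pixels'][150:300,170:320]
cv2.imwrite('pics/c2.png',np.hstack([cv2.resize(x,(400,400)) for x in(c,e)])[:,:,::-1])
```

```text
(0, 0, 0, 0)Traceback (most recent call last):
  File "<stdin>", line 6, in <module>
cv2.error: OpenCV(4.12.0) /io/opencv/modules/imgproc/src/convhull.cpp:143: error: (-215:Assertion failed) total >= 0 && (depth == CV_32F || depth == CV_32S) in function 'convexHull'
```

Run:
```python
from h import *
d=load('top0')
for u,v in [(388,210),(457,214),(455,289),(384,283),(421,249)]: print(onz(d,u,v,20).round())
s=shot('side','side2');t=shot('top','top2')
c=s['pixels'][90:260,220:390];e=t['pixels'][150:300,170:320]
cv2.imwrite('pics/c2.png',np.hstack([cv2.resize(x,(400,400)) for x in(c,e)])[:,:,::-1])
```

```text
[ 577. -110.   20.]
[ 572. -279.   20.]
[ 391. -271.   20.]
[ 401. -101.   20.]
[ 484. -190.   20.]
```

View pics/c2.png

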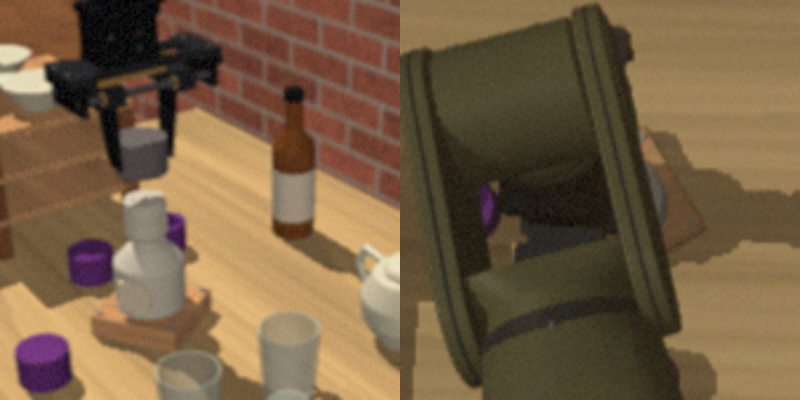

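>>> jog_arm([
  {"dx": -0.5,"dy": -0.1,"dz": -0.2,"yaw": 0,"grip": 0.4},
  {"dx": -1,"dy": -0.1,"dz": 0,"yaw": 0,"grip": 0.4},
  {"dx": -1,"dy": -0.1,"dz": 0,"yaw": 0,"grip": 0.4},
  {"dx": -1,"dy": -0.1,"dz": 0,"yaw": 0,"grip": 0.4},
  {"dx": -1,"dy": -0.1,"dz": 0,"yaw": 0,"grip": 0.4},
  {"dx": -1,"dy": -0.1,"dz": 0,"yaw": 0,"grip": 0.4},
  {"dx": -1,"dy": -0.1,"dz": 0,"yaw": 0,"grip": 0.4},
  {"dx": -1,"dy": -0.1,"dz": 0,"yaw": 0,"grip": 0.4},
  {"dx": -1,"dy": -0.1,"dz": 0,"yaw": 0,"grip": 0.4},
  {"dx": -1,"dy": -0.1,"dz": 0,"yaw": 0,"grip": 0.4},
  {"dx": -1,"dy": -0.1,"dz": 0,"yaw": 0,"grip": 0.4},
  {"dx": -1,"dy": -0.1,"dz": 0,"yaw": 0,"grip": 0.4},
  {"dx": -1,"dy": -0.1,"dz": 0,"yaw": 0,"grip": 0.4},
  {"dx": -1,"dy": -0.1,"dz": 0,"yaw": 0,"grip": 0.4},
  {"dx": -1,"dy": -0.1,"dz": 0,"yaw": 0,"grip": 0.4},
  {"dx": -1,"dy": -0.1,"dz": 0,"yaw": 0,"grip": 0.4},
  {"dx": -1,"dy": -0.1,"dz": 0,"yaw": 0,"grip": 0.4},
  {"dx": -1,"dy": -0.1,"dz": 0,"yaw": 0,"grip": 0.4},
  {"dx": -1,"dy": -0.1,"dz": 0,"yaw": 0,"grip": 0.4},
  {"dx": -1,"dy": -0.1,"dz": 0,"yaw": 0,"grip": 0.4},
])

```text
time_s: 7.23
ee_pos: [484.1, -176.3, 214.8]
tcp_rot: [0.708, 0.707, -0.0, -0.001]
wrist_force: [0.2, 0.5, 0.0]
opening: 60.0
finger_force: 25.0
```

>>> jog_arm([
  {"dx": -0.75,"dy": -0.1,"dz": 0,"yaw": 0,"grip": 0.4},
  {"dx": 0,"dy": 0,"dz": 0,"yaw": 0,"grip": 0.4},
  {"dx": 0,"dy": 0,"dz": 0,"yaw": 0,"grip": 0.4},
])

```text
time_s: 7.48
ee_pos: [482.4, -190.6, 214.8]
tcp_rot: [0.708, 0.706, -0.0, -0.001]
wrist_force: [0.4, -0.9, -0.7]
opening: 60.3
finger_force: 25.0
```

>>> jog_arm([
  {"dx": 0,"dy": 0,"dz": 0.5,"yaw": 0,"grip": 0.4},
  {"dx": 0,"dy": 0,"dz": 0.9,"yaw": 0,"grip": 0.4},
  {"dx": 0,"dy": 0,"dz": 0.9,"yaw": 0,"grip": 0.4},
  {"dx": 0,"dy": 0,"dz": 0.9,"yaw": 0,"grip": 0.4},
  {"dx": 0,"dy": 0,"dz": 0.9,"yaw": 0,"grip": 0.4},
  {"dx": 0,"dy": 0,"dz": 0.9,"yaw": 0,"grip": 0.4},
  {"dx": 0,"dy": 0,"dz": 0.9,"yaw": 0,"grip": 0.4},
  {"dx": 0,"dy": 0,"dz": 0.9,"yaw": 0,"grip": 0.4},
  {"dx": 0,"dy": 0,"dz": 0.8,"yaw": 0,"grip": 0.4},
  {"dx": 0,"dy": 0,"dz": 0.6,"yaw": 0,"grip": 0.4},
  {"dx": 0,"dy": 0,"dz": 0.4,"yaw": 0,"grip": 0.4},
  {"dx": 0,"dy": 0,"dz": 0.2,"yaw": 0,"grip": 0.4},
  {"dx": 0,"dy": 0,"dz": 0,"yaw": 0,"grip": 0.4},
  {"dx": 0,"dy": 0,"dz": 0,"yaw": 0,"grip": 0.4},
])

```text
time_s: 8.65
ee_pos: [483.6, -190.1, 39.7]
tcp_rot: [0.707, 0.707, 0.0, 0.0]
wrist_force: [0.3, 0.1, -0.3]
opening: 59.7
finger_force: 25.0
```

>>> jog_arm([
  {"dx": 0,"dy": 0,"dz": 0.08,"yaw": 0,"grip": 0.4},
  {"dx": 0,"dy": 0,"dz": 0.08,"yaw": 0,"grip": 0.4},
  {"dx": 0,"dy": 0,"dz": 0.08,"yaw": 0,"grip": 0.4},
  {"dx": 0,"dy": 0,"dz": 0.05,"yaw": 0,"grip": 0.4},
  {"dx": 0,"dy": 0,"dz": 0.05,"yaw": 0,"grip": 0.4},
  {"dx": 0,"dy": 0,"dz": 0,"yaw": 0,"grip": 0.4},
  {"dx": 0,"dy": 0,"dz": 0,"yaw": 0,"grip": 0.4},
])

```text
time_s: 9.23
ee_pos: [483.1, -190.0, 32.4]
tcp_rot: [0.708, 0.707, -0.0, -0.0]
wrist_force: [-0.7, 0.6, -0.2]
opening: 60.1
finger_force: 25.0
```

>>> jog_arm([
  {"dx": 0,"dy": 0,"dz": 0.04,"yaw": 0,"grip": 0.4},
  {"dx": 0,"dy": 0,"dz": 0,"yaw": 0,"grip": 0.4},
  {"dx": 0,"dy": 0,"dz": 0,"yaw": 0,"grip": 0.4},
])

```text
time_s: 9.48
ee_pos: [483.1, -190.0, 31.6]
tcp_rot: [0.708, 0.707, -0.0, -0.0]
wrist_force: [-0.5, -0.5, -1.2]
opening: 60.3
finger_force: 25.0
```

>>> jog_arm([
  {"dx": 0,"dy": 0,"dz": 0.03,"yaw": 0,"grip": 0.4},
  {"dx": 0,"dy": 0,"dz": 0,"yaw": 0,"grip": 0.4},
  {"dx": 0,"dy": 0,"dz": 0,"yaw": 0,"grip": 0.4},
])

```text
time_s: 9.73
ee_pos: [483.2, -190.1, 31.5]
tcp_rot: [0.708, 0.707, 0.0, 0.0]
wrist_force: [-2.3, 0.9, 4.7]
opening: 60.0
finger_force: 25.0
```

Contact is light, at about 5 N, so I release the cup and rise.

>>> jog_arm([
  {"dx": 0,"dy": 0,"dz": 0,"yaw": 0,"grip": 0.66},
  {"dx": 0,"dy": 0,"dz": 0,"yaw": 0,"grip": 0.7},
  {"dx": 0,"dy": 0,"dz": 0,"yaw": 0,"grip": 0.8},
  {"dx": 0,"dy": 0,"dz": 0,"yaw": 0,"grip": 1},
  {"dx": 0,"dy": 0,"dz": 0,"yaw": 0,"grip": 1},
  {"dx": 0,"dy": 0,"dz": 0,"yaw": 0,"grip": 1},
  {"dx": 0,"dy": 0,"dz": 0,"yaw": 0,"grip": 1},
  {"dx": 0,"dy": 0,"dz": 0,"yaw": 0,"grip": 1},
  {"dx": 0,"dy": 0,"dz": -0.4,"yaw": 0,"grip": 1},
  {"dx": 0,"dy": 0,"dz": -0.8,"yaw": 0,"grip": 1},
  {"dx": 0,"dy": 0,"dz": -1,"yaw": 0,"grip": 1},
  {"dx": 0,"dy": 0,"dz": -1,"yaw": 0,"grip": 1},
  {"dx": 0,"dy": 0,"dz": -1,"yaw": 0,"grip": 1},
  {"dx": 0,"dy": 0,"dz": -1,"yaw": 0,"grip": 1},
  {"dx": 0,"dy": 0,"dz": -1,"yaw": 0,"grip": 1},
  {"dx": 0,"dy": 0,"dz": -1,"yaw": 0,"grip": 1},
  {"dx": 0,"dy": 0,"dz": -1,"yaw": 0,"grip": 1},
  {"dx": 0,"dy": 0,"dz": -1,"yaw": 0,"grip": 1},
  {"dx": 0,"dy": 0,"dz": -1,"yaw": 0,"grip": 1},
])

```text
time_s: 11.32
ee_pos: [483.0, -190.0, 236.8]
tcp_rot: [0.708, 0.707, 0.0, 0.0]
wrist_force: [0.8, -0.3, -0.3]
opening: 95.1
finger_force: 0.0
```

Run:
```python
from h import *
s=shot('side','side3');t=shot('top','top3');print(get_obs()['ee_pos'])
c=s['pixels'][150:350,220:440];e=t['pixels'][180:300,220:352]
cv2.imwrite('pics/c3.png',np.hstack([cv2.resize(x,(400,364)) for x in(c,e)])[:,:,::-1])
```

```text
[ 485.02713728 -190.99726905  240.16374011]
```

View pics/c3.png

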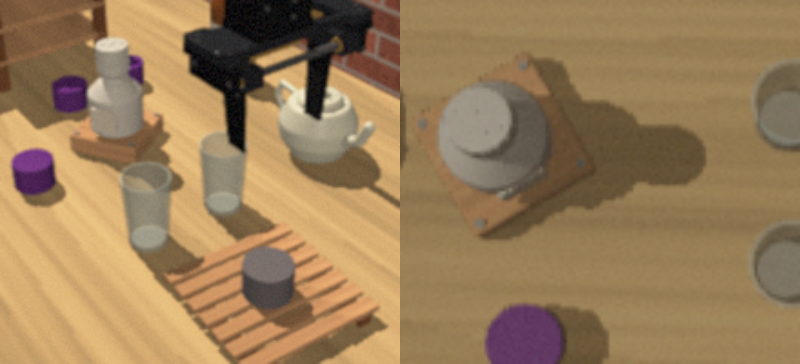

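The cup stands upright on the tray and the white cap is exposed on the jug. I'm returning above the jug.

>>> jog_arm([
  {"dx": 0.6,"dy": 0.1,"dz": 0,"yaw": 0,"grip": 1},
  {"dx": 1,"dy": 0.1,"dz": 0,"yaw": 0,"grip": 1},
  {"dx": 1,"dy": 0.1,"dz": 0,"yaw": 0,"grip": 1},
  {"dx": 1,"dy": 0.1,"dz": 0,"yaw": 0,"grip": 1},
  {"dx": 1,"dy": 0.1,"dz": 0,"yaw": 0,"grip": 1},
  {"dx": 1,"dy": 0.1,"dz": 0,"yaw": 0,"grip": 1},
  {"dx": 1,"dy": 0.1,"dz": 0,"yaw": 0,"grip": 1},
  {"dx": 1,"dy": 0.1,"dz": 0,"yaw": 0,"grip": 1},
  {"dx": 1,"dy": 0.1,"dz": 0,"yaw": 0,"grip": 1},
  {"dx": 1,"dy": 0.1,"dz": 0,"yaw": 0,"grip": 1},
  {"dx": 1,"dy": 0.1,"dz": 0,"yaw": 0,"grip": 1},
  {"dx": 1,"dy": 0.1,"dz": 0,"yaw": 0,"grip": 1},
  {"dx": 1,"dy": 0.1,"dz": 0,"yaw": 0,"grip": 1},
  {"dx": 1,"dy": 0.1,"dz": 0,"yaw": 0,"grip": 1},
  {"dx": 1,"dy": 0.1,"dz": 0,"yaw": 0,"grip": 1},
  {"dx": 1,"dy": 0.1,"dz": 0,"yaw": 0,"grip": 1},
  {"dx": 1,"dy": 0.1,"dz": 0,"yaw": 0,"grip": 1},
  {"dx": 1,"dy": 0.1,"dz": 0,"yaw": 0,"grip": 1},
  {"dx": 1,"dy": 0.1,"dz": 0,"yaw": 0,"grip": 1},
  {"dx": 1,"dy": 0.1,"dz": 0,"yaw": 0,"grip": 1},
])

```text
time_s: 13.08
ee_pos: [522.1, 203.4, 232.8]
tcp_rot: [0.707, 0.707, -0.001, -0.001]
wrist_force: [-0.2, 0.5, -0.2]
opening: 95.4
finger_force: 0.0
```

>>> jog_arm([
  {"dx": 0.65,"dy": 0.1,"dz": 0,"yaw": 0,"grip": 1},
  {"dx": 0,"dy": 0,"dz": 0,"yaw": 0,"grip": 1},
  {"dx": 0,"dy": 0,"dz": 0,"yaw": 0,"grip": 1},
  {"dx": 0,"dy": 0,"dz": 0,"yaw": 0,"grip": 1},
])

```text
time_s: 13.42
ee_pos: [525.2, 214.4, 234.3]
tcp_rot: [0.708, 0.707, -0.001, -0.0]
wrist_force: [-0.0, 0.4, 0.5]
opening: 95.3
finger_force: 0.0
```

Run:
```python
from h import *
w=shot('wrist','w3');t=load('top3')
print([get_obs()['ee_pos'].round(1) for _ in range(1)],proj(w,[526,215,166]))
print('top',onz(t,245.1,219.9,166).round(1))
x,y=map(int,proj(w,[526,215,166]))
cv2.imwrite('pics/c4.png',cv2.resize(w['pixels'][y-75:y+75,x-75:x+75],(600,600),interpolation=2)[:,:,::-1]); print(x-75,y-75)
```

```text
[array([525.3, 214.2, 234.6])] (np.float64(324.38708957895136), np.float64(204.05097726939513))
top [523.7 216.8 166. ]
249 129
```

View pics/c4.png

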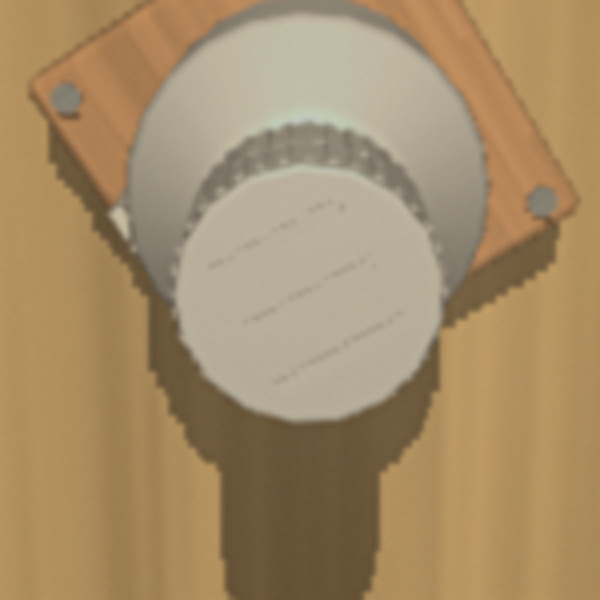

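>>> jog_arm([
  {"dx": 0.1,"dy": 0.08,"dz": 0.4,"yaw": 0,"grip": 1},
  {"dx": 0,"dy": 0,"dz": 0.7,"yaw": 0,"grip": 1},
  {"dx": 0,"dy": 0,"dz": 0.8,"yaw": 0,"grip": 1},
  {"dx": 0,"dy": 0,"dz": 0.8,"yaw": 0,"grip": 1},
  {"dx": 0,"dy": 0,"dz": 0.8,"yaw": 0,"grip": 1},
  {"dx": 0,"dy": 0,"dz": 0.7,"yaw": 0,"grip": 0.9},
  {"dx": 0,"dy": 0,"dz": 0.6,"yaw": 0,"grip": 0.8},
  {"dx": 0,"dy": 0,"dz": 0.37,"yaw": 0,"grip": 0.75},
  {"dx": 0,"dy": 0,"dz": 0,"yaw": 0,"grip": 0.7},
  {"dx": 0,"dy": 0,"dz": 0,"yaw": 0,"grip": 0.65},
  {"dx": 0,"dy": 0,"dz": 0,"yaw": 0,"grip": 0.6},
  {"dx": 0,"dy": 0,"dz": 0,"yaw": 0,"grip": 0.55},
  {"dx": 0,"dy": 0,"dz": 0,"yaw": 0,"grip": 0.5},
  {"dx": 0,"dy": 0,"dz": 0,"yaw": 0,"grip": 0.45},
  {"dx": 0,"dy": 0,"dz": 0,"yaw": 0,"grip": 0.4},
  {"dx": 0,"dy": 0,"dz": 0,"yaw": 0,"grip": 0.3},
  {"dx": 0,"dy": 0,"dz": 0,"yaw": 0,"grip": 0.3},
  {"dx": 0,"dy": 0,"dz": 0,"yaw": 0,"grip": 0.3},
], force=32)

```text
time_s: 14.97
ee_pos: [527.5, 217.1, 132.3]
tcp_rot: [0.708, 0.707, 0.0, 0.0]
wrist_force: [-2.3, 1.0, 3.5]
opening: 48.1
finger_force: 32.0
```

>>> jog_arm([
  {"dx": 0,"dy": 0,"dz": 0.07,"yaw": 0,"grip": 0.3},
  {"dx": 0,"dy": 0,"dz": 0.07,"yaw": 0,"grip": 0.3},
  {"dx": 0,"dy": 0,"dz": 0.07,"yaw": 0,"grip": 0.3},
  {"dx": 0,"dy": 0,"dz": 0.07,"yaw": 0,"grip": 0.3},
  {"dx": 0,"dy": 0,"dz": 0,"yaw": 0,"grip": 0.3},
  {"dx": 0,"dy": 0,"dz": 0,"yaw": 0,"grip": 0.3},
  {"dx": 0,"dy": 0,"dz": 0,"yaw": 0,"grip": 0.3},
])

```text
time_s: 15.55
ee_pos: [527.6, 217.1, 126.8]
tcp_rot: [0.708, 0.707, 0.0, 0.0]
wrist_force: [-2.2, 0.7, 6.1]
opening: 47.8
finger_force: 32.0
```

>>> jog_arm([
  {"dx": 0,"dy": 0,"dz": 0.02,"yaw": -0.4,"grip": 0.3},
  {"dx": 0,"dy": 0,"dz": 0,"yaw": -0.4,"grip": 0.3},
  {"dx": 0,"dy": 0,"dz": 0,"yaw": -0.4,"grip": 0.3},
  {"dx": 0,"dy": 0,"dz": 0,"yaw": -0.4,"grip": 0.3},
  {"dx": 0,"dy": 0,"dz": 0,"yaw": 0,"grip": 0.3},
  {"dx": 0,"dy": 0,"dz": 0,"yaw": 0,"grip": 0.3},
])

```text
time_s: 16.05
ee_pos: [528.1, 217.2, 126.8]
tcp_rot: [0.636, 0.771, 0.001, 0.001]
wrist_force: [-1.2, -0.5, 7.2]
opening: 47.5
finger_force: 32.0
```

```bash
python3 -c "
from h import *
o=get_obs();print(o['ft_torque'],o['wrist_force'],o['ee_pos'],o['joint_positions'][5])"
```

```text
[-0.00962005  0.35775215  0.07502612] [-1.24651967 -0.54139557  7.15246609] [528.11079849 217.20012807 126.76408465] 0.10523006897369082
```

Torque is only 0.08 N·m, so it's turning freely. I continue to about 80°.

>>> jog_arm([
  {"dx": 0,"dy": 0,"dz": 0,"yaw": -0.5,"grip": 0.3},
  {"dx": 0,"dy": 0,"dz": 0,"yaw": -0.5,"grip": 0.3},
  {"dx": 0,"dy": 0,"dz": 0,"yaw": -0.5,"grip": 0.3},
  {"dx": 0,"dy": 0,"dz": 0,"yaw": -0.5,"grip": 0.3},
  {"dx": 0,"dy": 0,"dz": 0,"yaw": -0.5,"grip": 0.3},
  {"dx": 0,"dy": 0,"dz": 0,"yaw": -0.5,"grip": 0.3},
  {"dx": 0,"dy": 0,"dz": 0,"yaw": -0.5,"grip": 0.3},
  {"dx": 0,"dy": 0,"dz": 0,"yaw": -0.5,"grip": 0.3},
  {"dx": 0,"dy": 0,"dz": 0,"yaw": -0.5,"grip": 0.3},
  {"dx": 0,"dy": 0,"dz": 0,"yaw": -0.5,"grip": 0.3},
  {"dx": 0,"dy": 0,"dz": 0,"yaw": -0.5,"grip": 0.3},
  {"dx": 0,"dy": 0,"dz": 0,"yaw": -0.5,"grip": 0.3},
  {"dx": 0,"dy": 0,"dz": 0,"yaw": -0.5,"grip": 0.3},
  {"dx": 0,"dy": 0,"dz": 0,"yaw": -0.5,"grip": 0.3},
  {"dx": 0,"dy": 0,"dz": 0,"yaw": -0.5,"grip": 0.3},
  {"dx": 0,"dy": 0,"dz": 0,"yaw": -0.5,"grip": 0.3},
  {"dx": 0,"dy": 0,"dz": 0,"yaw": -0.5,"grip": 0.3},
  {"dx": 0,"dy": 0,"dz": 0,"yaw": -0.5,"grip": 0.3},
  {"dx": 0,"dy": 0,"dz": 0,"yaw": -0.5,"grip": 0.3},
  {"dx": 0,"dy": 0,"dz": 0,"yaw": -0.5,"grip": 0.3},
])

```text
time_s: 17.72
ee_pos: [527.5, 217.3, 126.6]
tcp_rot: [0.088, 0.996, 0.0, 0.0]
wrist_force: [-2.0, 0.4, 7.8]
opening: 47.9
finger_force: 32.0
```

>>> jog_arm([
  {"dx": 0,"dy": 0,"dz": 0,"yaw": 0,"grip": 0.3},
  {"dx": 0,"dy": 0,"dz": 0,"yaw": 0,"grip": 0.3},
  {"dx": 0,"dy": 0,"dz": 0,"yaw": 0,"grip": 0.3},
])

```text
time_s: 17.97
ee_pos: [527.6, 217.1, 126.5]
tcp_rot: [0.09, 0.996, 0.0, 0.0]
wrist_force: [-2.0, 0.2, 7.8]
opening: 47.5
finger_force: 32.0
```

Run:
```python
from h import *
o=get_obs();print(o['ft_torque'],o['wrist_force'],o['ee_pos'],o['joint_positions'][5])
w=shot('wrist','w4');x,y=map(int,proj(w,[527,217,155]));print(x,y)
c=w['pixels'][max(0,y-110):max(0,y-110)+200,x-100:x+100];s=shot('side','side4')
cv2.imwrite('pics/c5.png',np.hstack([cv2.resize(k,(400,400),interpolation=2) for k in (c,s['pixels'][100:250,210:360])])[:,:,::-1])
```

```text
[0.01192127 0.5553482  0.03085628] [-2.03954097  0.18058535  7.83688038] [527.57943769 217.13961406 126.54123852] -1.0947384572782854
324 269
```

View pics/c5.png

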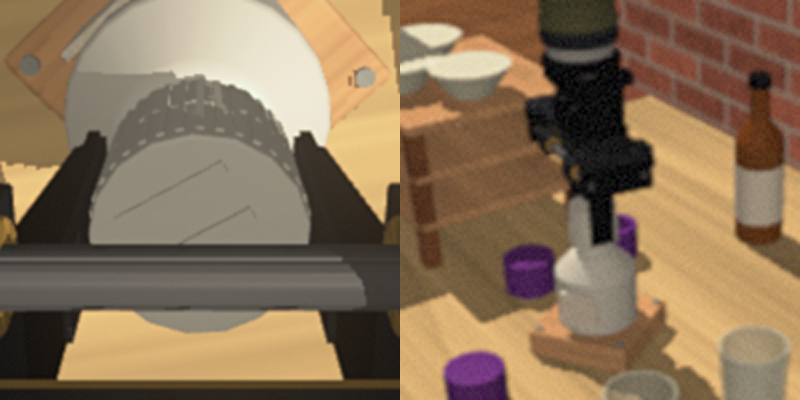

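The cap markings kept their direction in the wrist view, so the cap turned along with the gripper. I lift slowly first.

>>> jog_arm([
  {"dx": 0,"dy": 0,"dz": -0.1,"yaw": 0,"grip": 0.3},
  {"dx": 0,"dy": 0,"dz": -0.1,"yaw": 0,"grip": 0.3},
  {"dx": 0,"dy": 0,"dz": -0.1,"yaw": 0,"grip": 0.3},
  {"dx": 0,"dy": 0,"dz": -0.1,"yaw": 0,"grip": 0.3},
  {"dx": 0,"dy": 0,"dz": -0.1,"yaw": 0,"grip": 0.3},
  {"dx": 0,"dy": 0,"dz": -0.1,"yaw": 0,"grip": 0.3},
  {"dx": 0,"dy": 0,"dz": 0,"yaw": 0,"grip": 0.3},
])

```text
time_s: 18.65
ee_pos: [527.0, 216.6, 137.3]
tcp_rot: [0.09, 0.996, -0.0, -0.0]
wrist_force: [-0.3, -0.1, -0.6]
opening: 47.8
finger_force: 32.0
```

Free: no force remains. I raise it a further 90 mm.

>>> jog_arm([
  {"dx": 0,"dy": 0,"dz": -0.2,"yaw": 0,"grip": 0.3},
  {"dx": 0,"dy": 0,"dz": -0.4,"yaw": 0,"grip": 0.3},
  {"dx": 0,"dy": 0,"dz": -0.5,"yaw": 0,"grip": 0.3},
  {"dx": 0,"dy": 0,"dz": -0.5,"yaw": 0,"grip": 0.3},
  {"dx": 0,"dy": 0,"dz": -0.5,"yaw": 0,"grip": 0.3},
  {"dx": 0,"dy": 0,"dz": -0.5,"yaw": 0,"grip": 0.3},
  {"dx": 0,"dy": 0,"dz": -0.5,"yaw": 0,"grip": 0.3},
  {"dx": 0,"dy": 0,"dz": -0.5,"yaw": 0,"grip": 0.3},
  {"dx": 0,"dy": 0,"dz": -0.5,"yaw": 0,"grip": 0.3},
  {"dx": 0,"dy": 0,"dz": -0.3,"yaw": 0,"grip": 0.3},
  {"dx": 0,"dy": 0,"dz": -0.1,"yaw": 0,"grip": 0.3},
  {"dx": 0,"dy": 0,"dz": 0,"yaw": 0,"grip": 0.3},
  {"dx": 0,"dy": 0,"dz": 0,"yaw": 0,"grip": 0.3},
  {"dx": 0,"dy": 0,"dz": 0,"yaw": 0,"grip": 0.3},
  {"dx": 0,"dy": 0,"dz": 0,"yaw": 0,"grip": 0.3},
  {"dx": 0,"dy": 0,"dz": 0,"yaw": 0,"grip": 0.3},
])

```text
time_s: 19.98
ee_pos: [526.9, 216.8, 226.9]
tcp_rot: [0.09, 0.996, -0.0, -0.001]
wrist_force: [-0.4, -0.1, -0.2]
opening: 47.6
finger_force: 32.0
```

Run:
```python
from h import *
s=shot('side','side5')
cv2.imwrite('pics/c6.png',cv2.resize(s['pixels'][60:360,200:450],(500,600))[:,:,::-1])
```

```text
(no output)
```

View pics/c6.png

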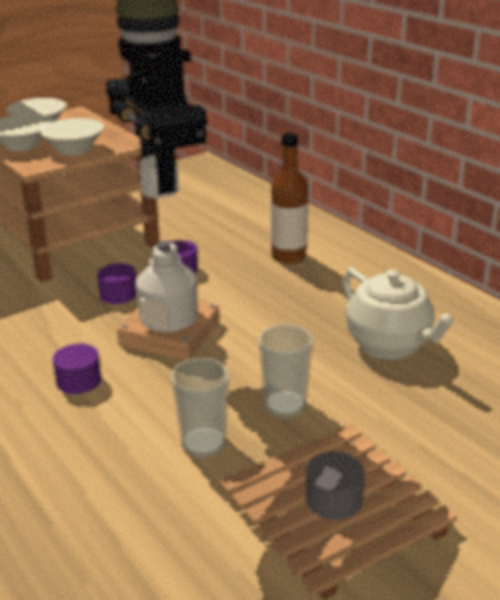

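The cap is held level above the open jug neck, and the cup stands on the tray. The teapot and glasses haven't moved.

```bash
python3 -c "
from workcell import close_job
print(close_job())"
```

```text
the job is handed in; nothing more can be done
None
```

The job is handed in at about 20 s of the 61 s allowed: the dosing cup stands mouth down on the tray, and the freed cap is held level about 95 mm above the jug's mouth; the judge returned no verdict.

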